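Prise nested beakers apart and sort them by size

ROBOT

A 6-joint arm with a two-finger parallel gripper is mounted at the origin on a cart in front of the work surface, level with it; the furniture and walls round the work are solid. World frame = base frame: x ahead of the robot, y to its left, z up, the work surface at z = 0. Lengths are in m, angles in rad, forces in N, time in s.
With the tool pointing down it reaches from about 0.35 to 0.8 m from the base axis. Payload 7.3 kg.
Tool frame: the origin (TCP) lies between the finger pads; the fingertips stand 8 mm ahead of it and the grasp point (between the pads) lies 11 mm behind it; z points along the fingers, y is the line along which they close (so a half turn about z gives the same grasp; the last joint's range is limited). The gripper opens to 85 mm and grips with 20 to 120 N. Pads are 22 mm wide; open, the fingers measure 114 mm over their backs; the gripper's body (76 mm by 85 mm) begins 54 mm behind the grasp point. The pads swing forward as they close: fully open they stand 13 mm farther back than shut.
Start: joints at [1.087, 0.342, 1.524, -0, 1.275, -0.146], TCP at [0.174, 0.495, 0.239] pointing down, gripper open.
Joint ranges: [-2.53, 2.53], [-0.77, 2.02], [0.04, 2.7], [-1, 4.14], [0.28, 2.66], [-3.11, 3.11]. Speed limits (rad/s): [2.57, 2.57, 3.14, 3.14, 3.14, 3.14].

INTERFACE

Orientations are given as a unit quaternion [w, x, y, z].
In Python, from workcell import r, jaws, solver, observe, vision, finish_job gives the robot as it stands. The module is installed in compiled form; this text tells all that it offers. Calls block until the motion is done:
- r.movep(position, orientation): joint-space move of the TCP to a pose.
- r.movel(position, rate=0.15, attitude=None, until_force=None): straight line of the TCP; attitude=None keeps the orientation; rate is the mean speed in m/s. With until_force (N) it stops when the force on the tool has changed by that much, and returns True; else False.
- r.move_j(angles): joint-space move.
- jaws.let_go() and jaws.close_gripper(grasp_force=None): open the fingers fully, or close them until they stop; grasp_force is the grip in N (None keeps the last).
- r.hold(seconds).
- solver.solve_ik(position, orientation): joint angles nearest the present ones, or None.
- observe(): the state.
- vision.camera(name): name is "scene" or "top"; returns a dict with "pixels" (384x512x3 uint8, blue, green, red), "intrinsics" (3x3 intrinsics, pixels), "rvec" (rotation vector, rad) and "tvec" (3), from world to camera coordinates, as OpenCV has them. Camera axes: x right, y down, z forward; pixel columns grow to the right and rows downward; lengths in m; the calibration is good to about 2 mm. A picture is of the moment at which its call begins. There is no depth.
A pose or a line that the arm cannot do raises r.Unreachable and nothing moves.
- finish_job(): hands the job in; it is judged then, once.
The state is a dict: "clock": time; "joints": joint angles; "joint_vel": joint speeds; "joint_torque": joint torques, N m; "eef_pos": TCP position; "eef_rot": TCP orientation; "force": force on the tool from outside, world axes, zero at the start; "ft_torque": the same for the moment, N m; "finger_gap": finger opening in m; "finger_force": force on a finger pad.
Only numpy, scipy, OpenCV 4.12 (cv2) and the standard library are available. Lean on these libraries where they do the work, as an engineer would, in place of code of your own. Each camera call takes 0.05 s, during which the arm holds its last target. There are 200 camera calls.

TASK

Three steel beakers are jammed one inside the other. Prise out the small and the medium beaker and stand each one upright in the flat round dish of its size (the small beaker in the smaller dish, the medium one in the larger dish), empty and let go. Leave the large beaker standing about where it is, never tipping it over, and do not push the jar, the loupe or the screwdriver about.

Things in the scene. Friction and masses are not known exactly. Their poses are not given: they have to be found in the camera images.
- large_beaker: Heavy open steel beaker (1.9 kg), outermost of the nest: 72 mm outer diameter, 70 mm tall, dark foot 100 mm across, on the bench. Origin at the centre of its underside, z up its axis; inner floor 6 mm above the origin. Leaf springs in its mouth grip the medium beaker, which takes a straight upward pull of 8 to 17 N (its weight included) to draw out: less than the large one weighs
- medium_beaker: Open steel beaker, 56 mm outer diameter, 95 mm tall, wall 2.5 mm, about 0.25 kg, on the large one's inner floor: its top 31 mm show above the large rim. Origin at the centre of its underside, z up its axis; inner floor 4 mm above it. Leaf springs in its mouth grip the small one with 4 to 8 N: less than it is gripped itself, but more than its own weight: out of the large one it would lift along with the small
- small_beaker: Open steel beaker, 40 mm outer diameter, 120 mm tall, wall 2.5 mm, 0.15 kg, standing on the inner floor of the medium one, so that its top 29 mm stand out above the medium rim. Origin at the centre of its underside, z up along its axis. Hollow, open at the top
- small_dish: Fixed shallow round dark metal dish, 54 mm inner and 60 mm outer diameter, rim 10 mm high, floor 4 mm thick. Origin at the centre of its underside on the bench. The place of the small beaker
- medium_dish: The same kind of dish, 72 mm inner and 78 mm outer diameter, rim 10 mm high, floor 4 mm thick. Origin at the centre of its underside on the bench. The place of the medium beaker
- cot_jar: Bystander: white jar with a blue cap, 60 mm diameter, 70 mm tall, loose on the bench. Origin at the centre of its underside
- loupe: Bystander: black loupe, 42 x 66 x 24 mm, loose on the bench behind the nest. Origin at the centre of its underside
- driver: Bystander: screwdriver, 155 mm long, loose on the bench. Origin at the centre of its underside
There are look-alikes about, which are no part of the job. Leave any orange look-alike of the medium_beaker alone.

How it is judged:
By the outcome, as a careful person would: the job done as asked, in the order asked, and still so for the second after the job is handed in, with the robot touching nothing.
It also fails if it takes over 67 s, if anything falls off the work surface, if the arm or the gripper's body presses on something with over 40 N, if the wrist force passes 120 N, or if a joint passes its speed limit or range.

## Working session

There is one attempt and no reset: what is moved stays moved. The work goes in short steps, each a Python script; the robot and the scene stay as the last script left them, time stands still between calls to the robot, and variables do not carry over. Pictures are saved under pics/ and viewed, at most 10 in all, crops included, and the job is handed in when it is done.

```bash
mkdir -p pics; python3 - <<'E'
from workcell import *
import cv2,numpy as np
for n in("scene","top"):
    c=vision.camera(n);cv2.imwrite(f"pics/{n}0.png",cv2.resize(c["pixels"],None,fx=1.5,fy=1.5,interpolation=cv2.INTER_CUBIC))
    R=cv2.Rodrigues(np.array(c["rvec"]))[0];print(n,c["intrinsics"],R,-R.T@np.array(c["tvec"]).ravel())
s=observe();print(s)
E
```

```text
scene [[369.05305497   0.         254.99637602]
 [  0.         369.05305497 194.26099388]
 [  0.           0.           1.        ]] [[-0.88152592 -0.47211419 -0.00449849]
 [-0.17259057  0.33109831 -0.92767796]
 [ 0.43945937 -0.81699578 -0.3733542 ]] [0.22810583 0.66112309 0.3826978 ]
top [[487.92870265   0.         263.0261018 ]
 [  0.         487.92870265 190.77307511]
 [  0.           0.           1.        ]] [[ 0.00226946 -0.9999726   0.00704587]
 [-0.99631105 -0.00286547 -0.08576761]
 [ 0.08578545 -0.00682523 -0.99629026]] [ 0.50581442 -0.02797218  1.4638996 ]
{'clock': 0.1, 'joints': array([ 1.08702715e+00,  3.42614548e-01,  1.52489935e+00,  1.01188525e-05,
        1.27540636e+00, -1.45981007e-01]), 'joint_vel': array([-0.00091028, -0.00104535, -0.00111749,  0.00077653, -0.00162544,
       -0.00157069]), 'joint_torque': array([ 2.95332255e-03, -4.34443939e+01, -2.46490306e+01,  2.92991376e-05,
        4.61847361e-03,  8.47438173e-06]), 'eef_pos': array([0.17379331, 0.49504125, 0.23872316]), 'eef_rot': array([-2.10180035e-04,  1.68093691e-01,  9.85770800e-01, -6.29669598e-04]), 'force': array([ 0.18255542, -1.09949729, -0.43446965]), 'ft_torque': array([ 0.03549973, -0.06255086,  0.03113771]), 'finger_force': 0.0, 'finger_gap': 0.08565810809477846}
```

View pics/scene0.png

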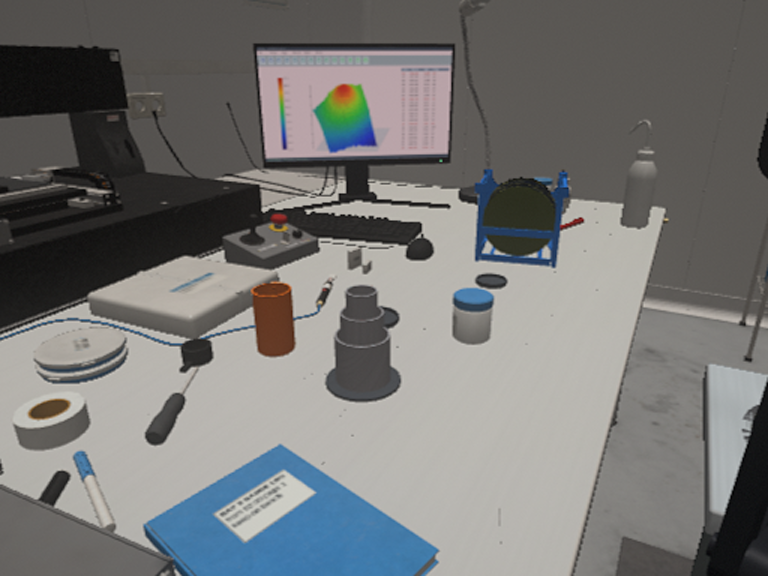

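View pics/top0.png

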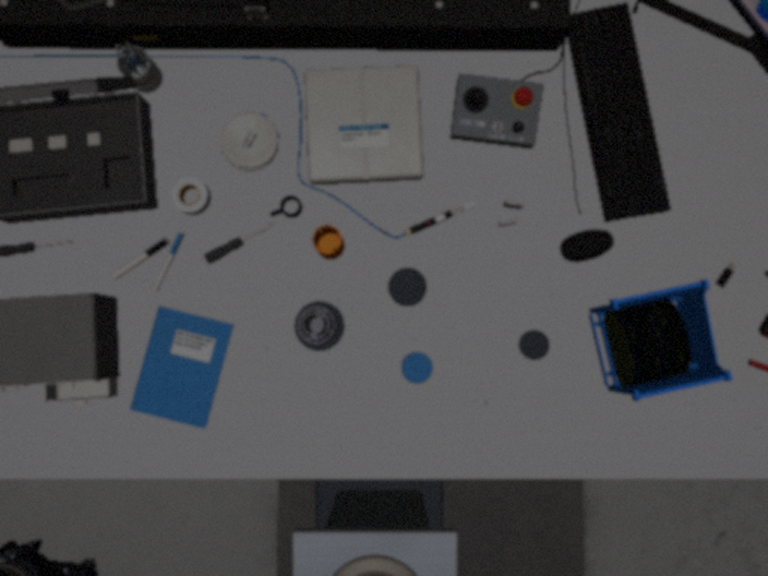

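The top picture (1.5x) shows the nest at (319,325), the larger dish at (407,287), the smaller dish at (534,345), the jar at (417,367) and the orange look-alike at (328,241). Next I'll enlarge crops of both views.

```bash
cat > h.py <<'E'
from workcell import *
import cv2,numpy as np
def ray(c,u,v,z):
    R=cv2.Rodrigues(np.array(c["rvec"]))[0];o=-R.T@np.array(c["tvec"]).ravel()
    d=R.T@np.linalg.inv(c["intrinsics"])@[u,v,1];return o+d*(z-o[2])/d[2]
def proj(c,P):
    return cv2.projectPoints(np.array(P,float).reshape(-1,3),np.array(c["rvec"],float),np.array(c["tvec"],float),c["intrinsics"],None)[0].reshape(-1,2)
def circ(x,y,z,rad,n=72):
    a=np.linspace(0,2*np.pi,n);return np.c_[x+rad*np.cos(a),y+rad*np.sin(a),0*a+z]
def draw(c,circles,box,f,fn):
    u0,v0,u1,v1=box
    im=cv2.resize(c["pixels"][v0:v1,u0:u1],None,fx=f,fy=f,interpolation=cv2.INTER_CUBIC)
    im=cv2.convertScaleAbs(im,alpha=1.5)
    for x,y,z,rad in circles:
        p=(proj(c,circ(x,y,z,rad))-[u0,v0]+.5)*f-.5
        cv2.polylines(im,[np.round(p).astype(int)],True,(0,0,255),1)
    cv2.imwrite(fn,im)
E
python3 - <<'E'
from h import *
t=vision.camera("top");s=vision.camera("scene")
k=lambda u,v,z:ray(t,u/1.5-.17,v/1.5-.17,z)
nest=k(319,325,.0);md=k(407,287,.01);sd=k(534,345,.01);jar=k(417,367,.07);og=k(328,241,.095)
# refine from dark blobs
g=cv2.cvtColor(t["pixels"],cv2.COLOR_BGR2GRAY);print(g[180:200,262:282].mean(), g[160:170,240:250].mean())
def blob(u,v,w=32):
    u,v=int(u/1.5),int(v/1.5);p=cv2.GaussianBlur(g,(3,3),0)[v-w:v+w,u-w:u+w]
    th=cv2.threshold(p,0,255,cv2.THRESH_BINARY_INV+cv2.THRESH_OTSU)[1]
    n,l,st,ce=cv2.connectedComponentsWithStats(th);i=l[w,w] or 1
    return ce[i]+[u-w,v-w],st[i]
for nm,(u,v,z,w) in dict(nest=(319,325,.0,26),md=(407,287,.01,22),sd=(534,345,.01,20),jar=(417,367,.07,20)).items():
    c,st=blob(u,v,w);print(nm,c,st,ray(t,*c,z))
print(nest,md,sd,jar,og)
m=blob(407,287,22)[0];q=blob(534,345,20)[0]
M=ray(t,*m,.01);S=ray(t,*q,.01)
N=nest
C=[(N[0],N[1],.0,.05),(N[0],N[1],.07,.036),(N[0],N[1],.101,.028),(N[0],N[1],.13,.02),(M[0],M[1],.01,.039),(S[0],S[1],.01,.03),(jar[0],jar[1],.07,.03)]
draw(t,C,(185,170,385,260),4,"pics/t1.png");draw(s,C,(190,160,350,275),5,"pics/s1.png")
E
```

```text
36.79 101.19
nest [212.6548881  216.95053004] [ 10  11  34  33 849] [0.55272804 0.11270476 0.        ]
md [271.17322835 190.91929134] [ 10  10  25  25 508] [ 0.63063338 -0.06230279  0.01      ]
sd [355.64761905 229.47301587] [ 10  10  20  20 315] [ 0.51625558 -0.31370452  0.01      ]
jar [277.43714286 244.66857143] [ 10  11  21  21 350] [ 0.4722715  -0.07881249  0.07      ]
[0.55408518 0.1131935  0.        ] [ 0.62990069 -0.0622738   0.01      ] [ 0.51519831 -0.31423286  0.01      ] [ 0.47275943 -0.07992901  0.07      ] [0.70929761 0.08883333 0.095     ]
```

View pics/t1.png

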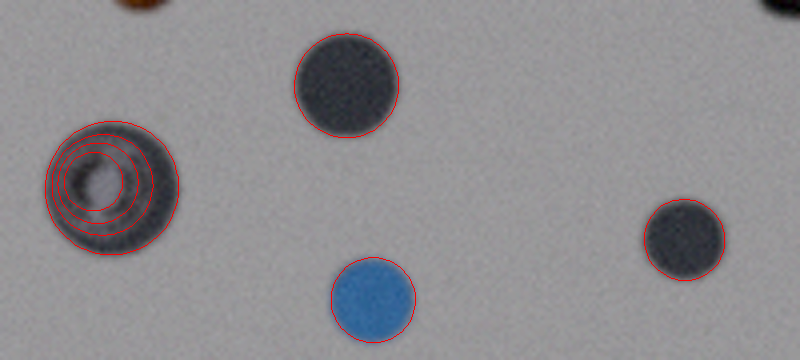

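View pics/s1.png

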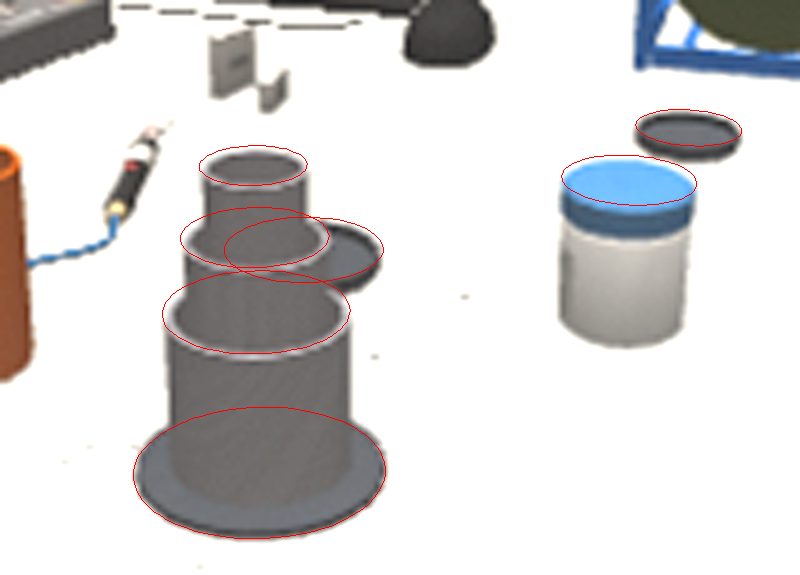

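The overlaid models fit in both views to about 1–2 mm: nest (0.5535, 0.113), medium dish (0.630, −0.062), small dish (0.516, −0.314). All are within reach. I'll grip the small beaker and pull it out.

```bash
cat >> h.py <<'E'
def q(a): return [0,-np.sin(a/2),np.cos(a/2),0]   # tool down, closing line along Rz(a)*y
def st(m=""):
    s=observe();print(m,"t%.1f"%s["clock"],np.round(s["eef_pos"],4),"F",np.round(s["force"],1),"gap %.4f ff %.1f"%(s["finger_gap"],s["finger_force"]),flush=True)
N=(.5535,.113);M=(.630,-.062);S=(.5155,-.314)
E
python3 - <<'E'
from h import *
a=np.arctan2(N[1],N[0])
def Rz(q): 
    w,x,y,z=q;return [2*(x*y-w*z),1-2*(x*x+z*z)]
print(Rz(q(a)),[-np.sin(a),np.cos(a)])
for p in [(N,.2),(N,.24),(N,.081),(M,.08),(M,.2),(S,.23),(S,.1)]:
    b=np.arctan2(p[0][1],p[0][0]);print(p,np.round(solver.solve_ik([*p[0],p[1]],q(b)),2))
r.movep([*N,.19],q(a));st("above")
r.movel([*N,.111],rate=.1,until_force=8);st("down")
jaws.close_gripper(60);st("closed")
E
```

```text
[np.float64(-0.200029374470806), np.float64(0.9797899006158505)] [np.float64(-0.200029374470806), np.float64(0.9797899006158505)]
((0.5535, 0.113), 0.2) [ 0.07  0.45  1.47 -0.    1.22 -1.71]
((0.5535, 0.113), 0.24) [ 0.07  0.41  1.41 -0.    1.32 -1.71]
((0.5535, 0.113), 0.081) [ 0.07  0.58  1.61 -0.    0.95 -1.71]
((0.63, -0.062), 0.08) [-0.22  0.69  1.4  -0.    1.05 -1.69]
((0.63, -0.062), 0.2) [-0.22  0.57  1.26 -0.    1.31 -1.69]
((0.5155, -0.314), 0.23) [-0.67  0.49  1.31 -0.    1.34 -1.7 ]
((0.5155, -0.314), 0.1) [-0.67  0.62  1.48 -0.    1.05 -1.7 ]
above t2.1 [0.5533 0.1138 0.1901] F [-0.5 -0.6 -0. ] gap 0.0855 ff 0.0
down t3.1 [0.554  0.1131 0.1116] F [-0.1  0.1  0.6] gap 0.0854 ff 0.0
closed t3.6 [0.5538 0.1129 0.1117] F [-0.9 -1.3  6.1] gap 0.0382 ff 60.4
```

```bash
python3 - <<'E'
from h import *
r.movel([*N,.118],rate=.02);st("7mm")
s=vision.camera("scene")
r.movel([*N,.16],rate=.06);st("pull")
r.movel([*N,.25],rate=.12);st("out");r.hold(.2);st()
s=vision.camera("scene");draw(s,[],(180,40,340,290),2.4,"pics/a1.png")
E
```

```text
7mm t4.1 [0.5532 0.113  0.1178] F [-0.3 -0.1 -2.6] gap 0.0384 ff 60.8
pull t5.0 [0.5541 0.113  0.1609] F [-0.3 -0.6  1.8] gap 0.0385 ff 61.4
out t5.9 [0.553 0.113 0.249] F [-0.1  0.5 -1.2] gap 0.0379 ff 61.2
 t6.1 [0.5532 0.113  0.2492] F [-0.3  0.1 -1.2] gap 0.0382 ff 61.2
```

View pics/a1.png

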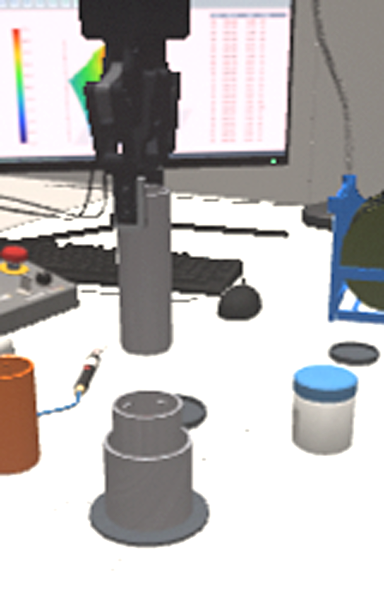

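The small beaker came out alone and hangs upright at about (146,270) in the crop, and the medium one stayed in the nest. Next: the small dish.

```bash
python3 - <<'E'
from h import *
b=np.arctan2(S[1],S[0])
r.movep([*S,.22],q(b));st("over")
r.movel([*S,.12],rate=.12);r.hold(.2);st("near")
s=vision.camera("scene");t=vision.camera("top")
C=[(S[0],S[1],.01,.03),(S[0],S[1],.019,.02)]
draw(s,C,(290,100,380,220),5,"pics/b1.png")
E
```

```text
over t7.7 [ 0.5161 -0.3129  0.2202] F [ 0.2  0.6 -1.2] gap 0.0383 ff 61.2
near t8.9 [ 0.5158 -0.3142  0.1208] F [-0.   0.4 -2.3] gap 0.0384 ff 61.2
```

View pics/b1.png

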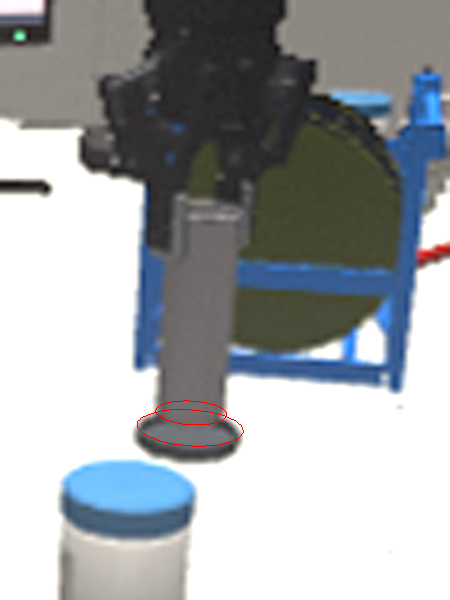

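The beaker hangs upright, and its foot at crop (190,420) is centred over the dish at (188,435). Lowering and letting go.

```bash
python3 - <<'E'
from h import *
r.movel([*S,.110],rate=.06);st()
h=r.movel([*S,.1015],rate=.015,until_force=5);st(f"touch {h}")
r.hold(.3)
jaws.let_go();st("open")
r.movel([*S,.20],rate=.12);st("up")
a=np.arctan2(N[1],N[0])
r.movep([*N,.17],q(a));st("nest")
s=vision.camera("scene");C=[(S[0],S[1],.124,.02),(S[0],S[1],.004,.02),(N[0],N[1],.101,.028),(N[0],N[1],.07,.036)]
draw(s,C,(190,120,370,280),4,"pics/c1.png")
E
```

```text
t9.3 [ 0.5151 -0.3137  0.1092] F [ 0.2  0.8 -0.8] gap 0.0386 ff 61.2
touch True t9.7 [ 0.5157 -0.3142  0.1058] F [-0.5 -0.8  4.1] gap 0.0388 ff 61.8
open t10.5 [ 0.515  -0.3136  0.1046] F [ 0.9 -0.  -0.1] gap 0.0855 ff 0.0
up t11.5 [ 0.5151 -0.3137  0.1992] F [-0.2 -0.1  0.2] gap 0.0852 ff 0.0
nest t13.1 [0.5539 0.112  0.17  ] F [0.1 0.2 0.1] gap 0.0856 ff 0.0
```

View pics/c1.png

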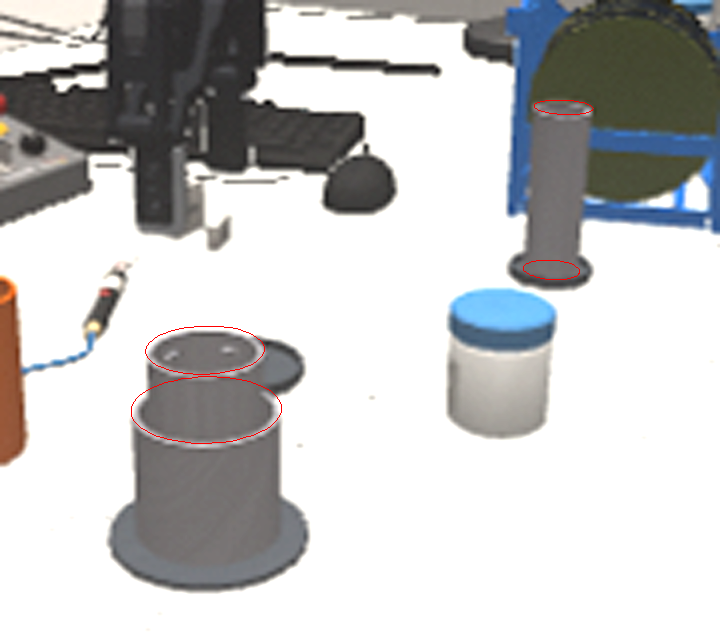

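The small beaker stands upright in its dish, with its rim at crop (562,107). The nest hasn't moved, with the medium rim at (205,350). Now I'll pull the medium beaker.

```bash
python3 - <<'E'
from h import *
r.movel([*N,.083],rate=.1,until_force=8);st("down")
jaws.close_gripper(90);st("closed")
r.movel([*N,.088],rate=.02);st("5mm")
r.movel([*N,.12],rate=.04);st("pull")
r.movel([*N,.20],rate=.1);r.hold(.2);st("out")
s=vision.camera("scene")
b=np.arctan2(M[1],M[0])
if observe()["finger_gap"]>.05:
    r.movep([*M,.19],q(b));st("over")
    r.movel([*M,.105],rate=.12);r.hold(.2);st("near")
    s2=vision.camera("scene")
    f=lambda c:cv2.resize(c["pixels"][100:280,180:340],None,fx=2.4,fy=2.4)
    im=np.hstack([f(s),f(s2)]);cv2.imwrite("pics/d1.png",cv2.convertScaleAbs(im,alpha=1.4))
else: cv2.imwrite("pics/d1.png",s["pixels"])
E
```

```text
down t14.1 [0.554  0.113  0.0836] F [-0.4 -0.1 -0.1] gap 0.0856 ff 0.0
closed t14.5 [0.554  0.1129 0.0841] F [-2.2 -1.3  4.9] gap 0.0528 ff 95.6
5mm t14.9 [0.553  0.113  0.0876] F [-0.3 -1.3 -5.5] gap 0.0526 ff 95.3
pull t15.9 [0.5539 0.113  0.1208] F [-1.3  0.3 -0.2] gap 0.0525 ff 95.9
out t17.0 [0.5532 0.113  0.1993] F [-0.4  0.5 -2.6] gap 0.0530 ff 96.4
over t17.9 [ 0.6298 -0.062   0.1896] F [-1.   0.6 -2.7] gap 0.0527 ff 96.3
near t18.9 [ 0.6305 -0.062   0.1059] F [-0.7 -0.6 -2.7] gap 0.0526 ff 96.3
```

View pics/d1.png

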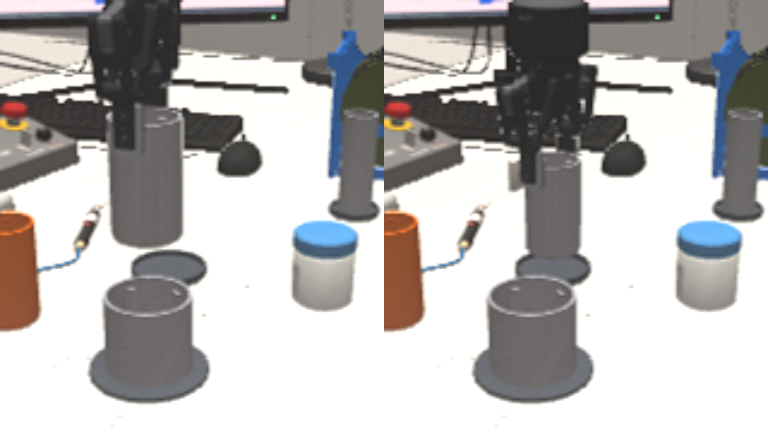

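The medium beaker is out and hangs upright over its dish (right half, foot at (552,250), dish at (552,267)). The large one stands where it was. Lowering.

```bash
python3 - <<'E'
from h import *
r.movel([*M,.088],rate=.06)
h=r.movel([*M,.079],rate=.015,until_force=5);st(f"touch {h}")
r.hold(.3);jaws.let_go();st("open")
r.movel([*M,.24],rate=.12)
r.movep([.45,.0,.33],q(0));st("up")
s=vision.camera("scene")
C=[(S[0],S[1],.124,.02),(M[0],M[1],.099,.028),(M[0],M[1],.004,.028),(N[0],N[1],.07,.036),(N[0],N[1],0,.05)]
draw(s,C,(190,120,370,280),4,"pics/e1.png")
t=vision.camera("top");draw(t,C,(185,145,385,260),4,"pics/e2.png")
E
```

```text
touch True t19.9 [ 0.6301 -0.0621  0.0821] F [-1.3 -1.3  4.8] gap 0.0529 ff 97.2
open t20.6 [ 0.6291 -0.0618  0.0805] F [ 0.4 -0.4 -0.1] gap 0.0854 ff 0.0
up t22.9 [ 4.507e-01 -3.000e-04  3.296e-01] F [-0.8  0.3 -1.1] gap 0.0856 ff 0.0
```

View pics/e1.png

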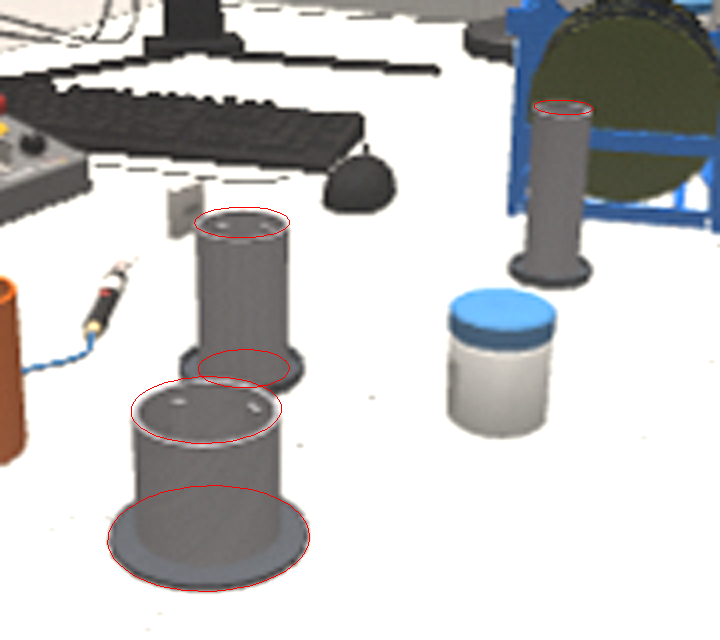

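Both beakers stand upright in their dishes: the medium rim is at (243,222) and the small rim at (562,107), as predicted. The large beaker and the jar haven't moved, and the arm is clear.

```bash
python3 -c "
from workcell import *
print(finish_job())"
```

```text
the job is handed in; nothing more can be done
None
```

The job is handed in after about 23 s on the robot's clock: the final scene picture shows the small and medium beakers upright in their own dishes and released, and the large beaker still standing in its place.

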